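Find the rocking corner of the casting plate and shim it

TASK

The plate under the casting mould has one short foot. With the fingertips, press down on the plate's corners one after another until you find the one that rocks, then press the raised shim leaf beside that corner down flat, leaving the other three leaves up. Only press: do not lift or shift the plate, and leave the mould and the things around it where they are.

Things in the scene. Friction and masses are not known exactly. Their poses are not given: they have to be found in the camera images.
- stand: Fixed levelling stand: dark wooden board 186 x 300 x 10 mm with low aluminium blocks; origin at the middle of its underside, on the table. x points across the stand away from the robot (at yaw 0), y to the left, towards one pair of shim leaves; it may be yawed up to 0.3 rad.
- plate: Loose aluminium plate 160 x 160 x 12 mm, 0.85 kg, level on four feet, axes as the stand's, 1.5 mm play between low stops. Origin: centre of its underside, 42 mm above the table; top at 54 mm. One hidden foot, another each time, is 5 mm short: a light spring holds that corner level and a push of 2 to 4 N sinks it 5 mm. The other corners do not give when pressed over their foot.
- mould: White casting mould standing on the middle of the plate, a cup 68 mm across and 42 mm high, about 0.22 kg; origin at the centre of its underside.
- cup: Clear plastic cup, 76 mm across, 100 mm high, loose on the table beside the stand; origin at the centre of its underside.
- jar: White lidded plastic jar, 68 mm across, 85 mm high, loose on the table; origin at the centre of its underside.
- spatula: Wooden spatula, 170 mm long, 6 mm thick, lying loose on the table; origin under the middle of its handle.
- corner_1 (a point): Point on the plate's top face straight above its far left foot (as seen from the robot at yaw 0), 58 mm from the plate's centre lines, 22 mm in from both edges. It is the place to press on that corner.
- corner_2 (a point): Point on the plate's top face straight above its far right foot (as seen from the robot at yaw 0), 58 mm from the plate's centre lines, 22 mm in from both edges. It is the place to press on that corner.
- corner_3 (a point): Point on the plate's top face straight above its near right foot (as seen from the robot at yaw 0), 58 mm from the plate's centre lines, 22 mm in from both edges. It is the place to press on that corner.
- corner_4 (a point): Point on the plate's top face straight above its near left foot (as seen from the robot at yaw 0), 58 mm from the plate's centre lines, 22 mm in from both edges. It is the place to press on that corner.
- shim_1 (a joint): Shim leaf of corner 1, hinged under the plate's edge and sticking out to the left of the stand. 0 = raised about 34 degrees, 0.6 rad = pressed flat (level, on its stop). Stiff: it takes some 4 to 8 N straight down on the pad and stays where it is left. Its last 0.3 rad raises the foot of that corner by 5 mm; on a foot that is not short this jacks the plate up out of level.
- pad_1 (a point): Top face of shim leaf 1, 55 mm from its hinge, the place to press; the steel leaf's wide part is 34 mm wide, 50 mm long (14 mm of that lies beyond this point) and 4 mm thick. Raised, this point is about 56 mm above the table; pressed flat 26 mm above the table, and about 11 mm farther out from the plate (131 mm from the stand's middle line).
- shim_2 (a joint): Shim leaf of corner 2, hinged under the plate's edge and sticking out to the right of the stand. 0 = raised about 34 degrees, 0.6 rad = pressed flat (level, on its stop). Stiff: it takes some 4 to 8 N straight down on the pad and stays where it is left. Its last 0.3 rad raises the foot of that corner by 5 mm; on a foot that is not short this jacks the plate up out of level.
- pad_2 (a point): Top face of shim leaf 2, 55 mm from its hinge, the place to press; the steel leaf's wide part is 34 mm wide, 50 mm long (14 mm of that lies beyond this point) and 4 mm thick. Raised, this point is about 56 mm above the table; pressed flat 26 mm above the table, and about 11 mm farther out from the plate (131 mm from the stand's middle line).
- shim_3 (a joint): Shim leaf of corner 3, hinged under the plate's edge and sticking out to the right of the stand. 0 = raised about 34 degrees, 0.6 rad = pressed flat (level, on its stop). Stiff: it takes some 4 to 8 N straight down on the pad and stays where it is left. Its last 0.3 rad raises the foot of that corner by 5 mm; on a foot that is not short this jacks the plate up out of level.
- pad_3 (a point): Top face of shim leaf 3, 55 mm from its hinge, the place to press; the steel leaf's wide part is 34 mm wide, 50 mm long (14 mm of that lies beyond this point) and 4 mm thick. Raised, this point is about 56 mm above the table; pressed flat 26 mm above the table, and about 11 mm farther out from the plate (131 mm from the stand's middle line).
- shim_4 (a joint): Shim leaf of corner 4, hinged under the plate's edge and sticking out to the left of the stand. 0 = raised about 34 degrees, 0.6 rad = pressed flat (level, on its stop). Stiff: it takes some 4 to 8 N straight down on the pad and stays where it is left. Its last 0.3 rad raises the foot of that corner by 5 mm; on a foot that is not short this jacks the plate up out of level.
- pad_4 (a point): Top face of shim leaf 4, 55 mm from its hinge, the place to press; the steel leaf's wide part is 34 mm wide, 50 mm long (14 mm of that lies beyond this point) and 4 mm thick. Raised, this point is about 56 mm above the table; pressed flat 26 mm above the table, and about 11 mm farther out from the plate (131 mm from the stand's middle line).
There are look-alikes about, which are no part of the job. There is more than one size of the plate; the one meant has the size given above.

How it is judged:
On the way, in this order (a step that is already met when the one before it is completed fails the run):
1. the rocking corner is pressed with the fingers and sinks at least 2 mm (((height (world z) of corner_1 below 0.052 m and contact force between the fingers and plate above 0.5 N and horizontal distance between the grasp point and corner_1 below 0.045 m) or (height (world z) of corner_2 below 0.052 m and contact force between the fingers and plate above 0.5 N and horizontal distance between the grasp point and corner_2 below 0.045 m) or (height (world z) of corner_3 below 0.052 m and contact force between the fingers and plate above 0.5 N and horizontal distance between the grasp point and corner_3 below 0.045 m) or (height (world z) of corner_4 below 0.052 m and contact force between the fingers and plate above 0.5 N and horizontal distance between the grasp point and corner_4 below 0.045 m))), for 0.1 s.
2. one shim leaf is pressed flat, the other three still up (((value of joint shim_1 above 0.52 rad and value of joint each of shim_2, shim_3, shim_4 below 0.2 rad) or (value of joint shim_2 above 0.52 rad and value of joint each of shim_1, shim_3, shim_4 below 0.2 rad) or (value of joint shim_3 above 0.52 rad and value of joint each of shim_1, shim_2, shim_4 below 0.2 rad) or (value of joint shim_4 above 0.52 rad and value of joint each of shim_1, shim_2, shim_3 below 0.2 rad))), for 0.2 s.
At the end, for the whole second after the job is handed in: One shim leaf is flat (joint above 0.52 rad), the other three are up (below 0.2 rad); the plate is still and level, each corner within 2 mm of its proper height; the mould is upright within 20 mm, the cup, jar and spatula within 30 mm, of where they started (((value of joint shim_1 above 0.52 rad and value of joint each of shim_2, shim_3, shim_4 below 0.2 rad) or (value of joint shim_2 above 0.52 rad and value of joint each of shim_1, shim_3, shim_4 below 0.2 rad) or (value of joint shim_3 above 0.52 rad and value of joint each of shim_1, shim_2, shim_4 below 0.2 rad) or (value of joint shim_4 above 0.52 rad and value of joint each of shim_1, shim_2, shim_3 below 0.2 rad)) and height (world z) of corner_1 between 0.052 and 0.056 m and height (world z) of corner_2 between 0.052 and 0.056 m and height (world z) of corner_3 between 0.052 and 0.056 m and height (world z) of corner_4 between 0.052 and 0.056 m and linear speed of plate below 0.01 m/s and angle between mould's own z axis and vertical below 0.1 rad and distance of mould from where it was at the start of the episode below 0.02 m and distance of each of cup, jar, spatula from where it was at the start of the episode below 0.03 m); the robot touches nothing.
It fails at once if the plate is lifted (its middle more than 8 mm up) (height (world z) of plate above 0.05 m).
It fails at once if the plate is shifted (more than 12 mm) (distance of plate from where it was at the start of the episode above 0.012 m).
It fails at once if the mould is lifted, tipped or pushed more than 20 mm (height (world z) of mould above 0.066 m or angle between mould's own z axis and vertical above 0.3 rad or distance of mould from where it was at the start of the episode above 0.02 m).
It fails at once if the cup, jar or spatula is moved more than 30 mm (distance of any of cup, jar, spatula from where it was at the start of the episode above 0.03 m).
It also fails if it takes over 54 s, if anything falls off the work surface, if the arm or the gripper's body presses on something with over 40 N, if the wrist force passes 120 N, or if a joint passes its speed limit or range.

ROBOT

A 7-joint arm with a two-finger parallel gripper is mounted at the origin on the work surface. World frame = base frame: x ahead of the robot, y to its left, z up, the work surface at z = 0. Lengths are in m, angles in rad, forces in N, time in s.
With the tool pointing down it reaches from about 0.4 to 0.875 m from the base axis. Payload 19.3 kg.
Tool frame: the origin (TCP) lies at the very end of the fingers, on their centre line; the grasp point (between the pads) lies 19 mm behind it; x points along the fingers, y is the direction in which the jaws open and shut, and the axes are right-handed (so a half turn about x gives the same grasp; the last joint's range is limited). The gripper opens to 85 mm and grips with 20 to 120 N. Pads are 22 mm wide; open, the fingers measure 114 mm over their backs; the gripper's body (76 mm by 85 mm) begins 54 mm behind the grasp point. The pads swing forward as they close: fully open they stand 13 mm farther back than shut.
Start: joints at [-1.289, 0.521, -0.036, 1.599, 0.021, 1.021, -0.113], TCP at [0.215, 0.587, 0.231] pointing down, gripper open.
Joint ranges: [-2.91, 2.91], [-0.3, 2.13], [-1.5, 1.42], [0.17, 2.43], [-1.26, 4.41], [0.16, 1.93], [-2.52, 2.52]. Speed limits (rad/s): [1.89, 1.89, 2.39, 2.39, 3.01, 3.01, 3.01].

INTERFACE

Orientations are given as a rotation vector (axis times angle).
In Python, from station import readout, optics, ticket gives the robot as it stands.
- The arm moves only by the shell command python3 -m jog 'ROWS' [FORCE]. ROWS is JSON, a list of rows, each a list of 5 numbers: the closure, from -1 (fully open) to 1 (shut), so that 0 is half open, then the shift along the tool's x, y, z in mm, then the turn about the tool's x in rad. A call has 1 to 8 rows; each row shifts and turns the commanded pose from where the row before left it, along the tool's axes as they then stand; what a row does not reach is not made up. A row lasts 1/10 s, in which the tool goes at most 50 mm and 8.59 degrees, less where a joint would pass 70% of its speed; a pose out of reach is approached as far as the arm can. A call is refused whole if a number of a shift passes 50 or a number of a turn 0.15, either way. A call with a gripper value outside its range is refused whole. The fingers move at their own pace and stop on an object; FORCE is the grip in N (left out, the last holds). Time passes only in rows, so rows that do not move let the fingers close. It gives the time, the measured TCP pose, the force and the opening at its end, in the units of the state.
- readout.get_obs(): the state, without advancing time (a new reading comes with each control period).
- optics.grab_frame(name): name is "scene" or "top" or "wrist"; returns a dict with "image" (384x512x3 uint8, red, green, blue), "camera_matrix" (3x3 intrinsics, pixels), "dist" ([k1, k2, p1, p2, k3] as OpenCV has them; the pictures are not rectified), "rvec" (rotation vector, rad) and "tvec" (3), from world to camera coordinates, as OpenCV has them. Camera axes: x right, y down, z forward; pixel columns grow to the right and rows downward; lengths in m; the calibration is good to about 2 mm. A picture is of the moment at which its call begins. There is no depth.
- ticket.hand_in(): hands the job in, once; it reports no verdict.
The state is a dict: "clock": time; "q": joint angles; "dq": joint speeds; "tau": joint torques, N m; "tcp_pos": TCP position; "eef_rot": TCP orientation; "wrist_force": force on the tool from outside, world axes, zero at the start; "ft_torque": the same for the moment, N m; "gripper_width": opening from 0.0 (shut) to 1.0 (fully open).
Only numpy, scipy, OpenCV 4.12 (cv2) and the standard library are available. Lean on these libraries where they do the work, as an engineer would, in place of code of your own. Each camera call takes 0.05 s, during which the arm holds its last target.

## Working session

There is one attempt and no reset: what is moved stays moved. The work goes in short steps, Python scripts to look and compute and a shell command to move; the robot and the scene stay as the last step left them, time stands still between calls to the robot, and variables do not carry over. Pictures are saved under pics/ and viewed, and the job is handed in when it is done.

```bash
mkdir -p pics; ls
python3 - <<'E'
from station import readout, optics
import cv2
o=readout.get_obs()
for k,v in o.items(): print(k,v)
for n in("scene","top","wrist"):
    f=optics.grab_frame(n); cv2.imwrite(f"pics/{n}0.png",f["image"][:,:,::-1]); print(n,f["camera_matrix"],f["dist"],f["rvec"],f["tvec"])
E
```

```text
pics
clock 0.0
q [-1.28921783  0.52200677 -0.03632419  1.5999641   0.02123245  1.02108295
 -0.11279941]
dq [-3.92353617e-05 -1.94600806e-04 -1.80891394e-05 -1.38350706e-03
  5.00327078e-04 -6.65200828e-04 -9.64580426e-04]
tau [-1.74357087e-03 -9.27093029e+01  1.97926417e+00 -3.69953585e+01
  1.77952449e-02  7.87282304e-03 -1.68457854e-05]
tcp_pos [0.21529095 0.58641966 0.23074601]
eef_rot [ 0.27518295  1.55319939 -0.27687411]
wrist_force [-0.25746996  0.24060495  0.0629713 ]
ft_torque [-0.01702072  0.01486041 -0.03603887]
gripper_width 0.9994758359691616
scene [[458.90499715   0.         258.86105095]
 [  0.         458.90499715 195.51848329]
 [  0.           0.           1.        ]] [-0.0196982  0.         0.         0.         0.       ] [ 1.62658781  1.75132268 -0.8456379 ] [ 0.05759607 -0.2119974   1.68988657]
top [[427.88346263   0.         250.25830106]
 [  0.         427.88346263 188.55903099]
 [  0.           0.           1.        ]] [-0.12859724  0.          0.          0.          0.        ] [ 2.18288185 -2.20908841  0.0458204 ] [-0.00740197  0.44464514  1.53125977]
wrist [[296.15205055   0.         255.14013814]
 [  0.         296.15205055 188.54330216]
 [  0.           0.           1.        ]] [-0.07803235  0.          0.          0.          0.        ] [-2.37454235 -1.65941014 -0.23697363] [-0.62332527 -0.03684558  0.37930661]
```

View pics/scene0.png

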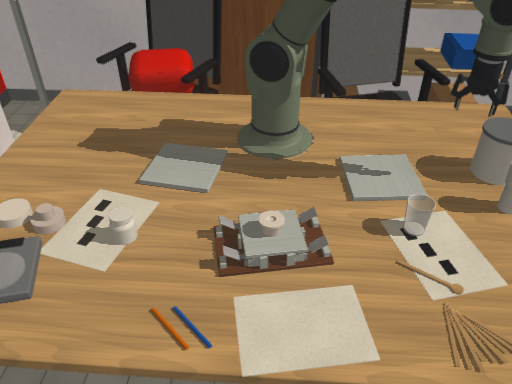

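View pics/top0.png

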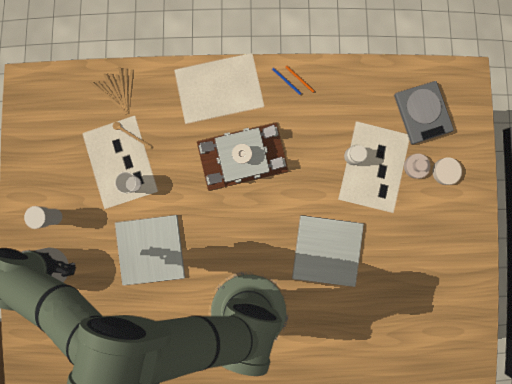

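View pics/wrist0.png

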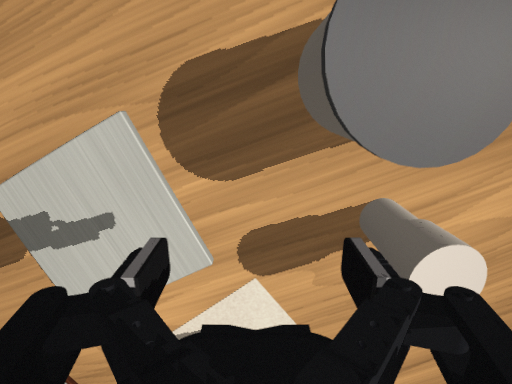

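The top view shows the stand and plate with the mould around (242,155). The clear cup is at (128,183), the spatula at (130,132) and a white jar at (357,155). Bare plates as look-alikes lie at (150,250) and (328,250). I'll zoom in on the stand to measure it.

Run:
```python
import cv2
i=cv2.imread("pics/top0.png"); c=i[110:200,185:300]; cv2.imwrite("pics/topz.png",cv2.resize(c,None,fx=6.5,fy=6.5,interpolation=cv2.INTER_CUBIC))
i=cv2.imread("pics/scene0.png"); c=i[195:280,205:340]; cv2.imwrite("pics/scenez.png",cv2.resize(c,None,fx=5.8,fy=5.8,interpolation=cv2.INTER_CUBIC))
```

```text
(no output)
```

View pics/topz.png

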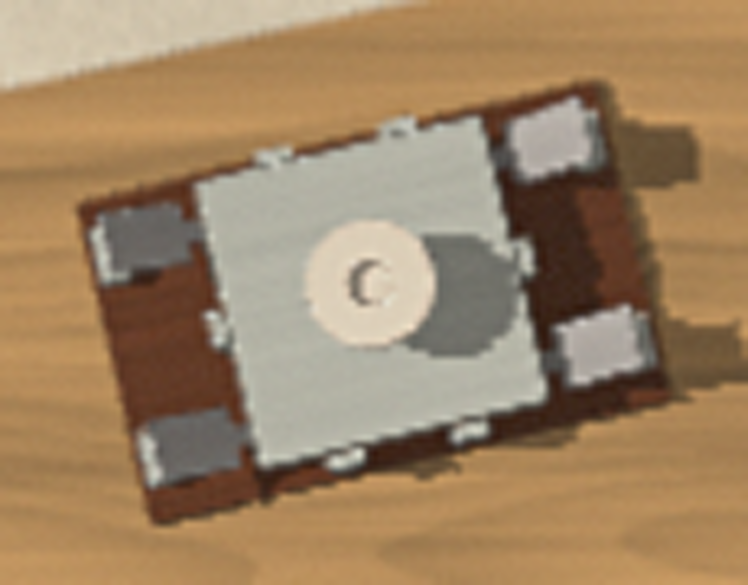

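View pics/scenez.png

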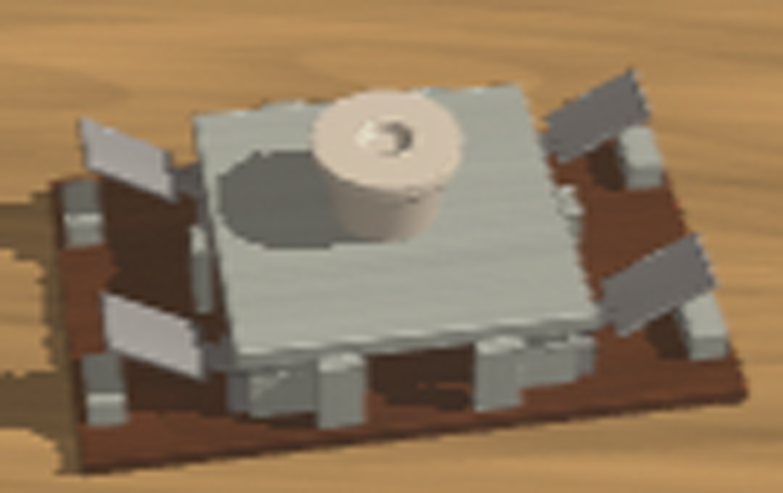

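The top crop shows the plate's top face with corners at crop (195,185), (483,117), (548,402) and (262,467), and the raised leaves left and right of it. I'll cast rays through the plate corners at z=54 mm and the board corners at z=10 mm.

```bash
cat > h.py <<'E'
import numpy as np, cv2
from station import readout, optics
from scipy.spatial.transform import Rotation as R
def ray(f,px,z):
    u=cv2.undistortPoints(np.array(px,float).reshape(-1,1,2),np.array(f["camera_matrix"]),np.array(f["dist"])).reshape(-1,2)
    Rm=cv2.Rodrigues(np.array(f["rvec"],float))[0]; t=np.array(f["tvec"],float).ravel()
    C=-Rm.T@t; d=np.c_[u,np.ones(len(u))]@Rm
    return C+d*((z-C[2])/d[:,2])[:,None]
def proj(f,P):
    return cv2.projectPoints(np.array(P,float).reshape(-1,1,3),np.array(f["rvec"],float),np.array(f["tvec"],float),np.array(f["camera_matrix"]),np.array(f["dist"]))[0].reshape(-1,2)
E
cat > m.py <<'E'
from h import *
f=optics.grab_frame("top")
o=np.array([185,110])
c=lambda p:np.array(p)/6.5+o-0.42
def fit(px,z,L,W):
    P=ray(f,c(px),z)[:,:2]  # order: TL,TR,BR,BL = far-left, far-right, near-right, near-left
    M=np.array([[L/2,W/2],[L/2,-W/2],[-L/2,-W/2],[-L/2,W/2]])
    ctr=P.mean(0); H=M.T@(P-ctr); yaw=np.arctan2(H[0,1]-H[1,0],H[0,0]+H[1,1])
    Rm=np.array([[np.cos(yaw),-np.sin(yaw)],[np.sin(yaw),np.cos(yaw)]])
    print(ctr,yaw,"resid mm",np.abs((P-ctr)-M@Rm.T).max()*1e3, "sides",np.linalg.norm(P-np.roll(P,1,0),axis=1)); return ctr,yaw
a=fit([(195,185),(483,117),(548,402),(262,467)],.054,.16,.16)
b=fit([(80,207),(600,82),(668,395),(155,522)],.010,.186,.300)
ctr,y=(a[0]+b[0])/2,(a[1]+b[1])/2
Rm=np.array([[np.cos(y),-np.sin(y)],[np.sin(y),np.cos(y)]])
print("ctr,yaw",ctr,y)
for i,(sx,sy) in enumerate([(1,1),(1,-1),(-1,-1),(-1,1)]):
    p=ctr+Rm@np.array([.058*sx,.058*sy]); q=ctr+Rm@np.array([.058*sx,.120*sy]); q2=ctr+Rm@np.array([.058*sx,.131*sy])
    print(i+1,"corner",p.round(4),"pad up",q.round(4),"flat",q2.round(4),"pad px",((proj(f,[[*q,.056]])-o+.42)*6.5).round(0))
s=optics.grab_frame("scene")
print((proj(s,[[*(ctr+Rm@np.array([.08*sx,.08*sy])),.054] for sx,sy in[(1,1),(1,-1),(-1,-1),(-1,1)]])-[205,195]+.4)*5.8)
ob=readout.get_obs(); print(R.from_rotvec(ob["eef_rot"]).as_matrix().round(3), ob["tcp_pos"])
for n,p in (("cup",(130,183)),("jar",(357,155))): print(n,ray(f,[p],.09))
E
python3 m.py
```

```text
[0.56269307 0.01546175] 0.2165549577671029 resid mm 1.234033168662621 sides [0.15790287 0.16076891 0.15934318 0.1582205 ]
[0.56350721 0.01440619] 0.22357026576654115 resid mm 4.991305972209287 sides [0.18159259 0.29941331 0.17990058 0.29358595]
ctr,yaw [0.56310014 0.01493397] 0.220062611766822
1 corner [0.607  0.0842] pad up [0.5935 0.1447] flat [0.5911 0.1554] pad px [[133. 238.]]
2 corner [ 0.6324 -0.029 ] pad up [ 0.6459 -0.0895] flat [ 0.6483 -0.1002] pad px [[564. 137.]]
3 corner [ 0.5192 -0.0543] pad up [ 0.5327 -0.1148] flat [ 0.5351 -0.1256] pad px [[614. 344.]]
4 corner [0.4938 0.0589] pad up [0.4803 0.1194] flat [0.4779 0.1301] pad px [[181. 446.]]
[[596.60338701 316.42694593]
 [232.91087671 354.54970545]
 [191.33557401 114.47539063]
 [520.6251962   83.58762287]]
[[-0.     0.345  0.939]
 [-0.     0.939 -0.345]
 [-1.    -0.     0.   ]] [0.21537117 0.58657018 0.23104788]
cup [[0.46509856 0.40261483 0.09      ]]
jar [[ 0.5524796  -0.38321022  0.09      ]]
```

The plate fit leaves a residual of about 1 mm, with the centre at (0.563, 0.015) and yaw near 0.22. Next I close the fingers and travel high toward corner 1.

```bash
cat > go.py <<'E'
import sys
from h import *
ctr=np.array([.5629,.0152]); yaw=.2185
Rm=np.array([[np.cos(yaw),-np.sin(yaw)],[np.sin(yaw),np.cos(yaw)]])
# target in stand xy (mm) and z (mm)
tx,ty,tz=map(float,sys.argv[1:4])
ob=readout.get_obs(); T=R.from_rotvec(ob["eef_rot"]).as_matrix()
w=np.r_[ctr+Rm@np.array([tx,ty])/1e3,tz/1e3]
d=T.T@(w-ob["tcp_pos"])*1e3
ys=np.r_[Rm@[0,1],0]; yt=T[:,1]
a=np.cross(yt,ys)@T[:,0]; ang=np.arctan2(a,yt@ys)
loc=Rm.T@(np.array(ob["tcp_pos"])[:2]-ctr)*1e3
print("t",ob["clock"],"stand xy",loc.round(1),"z",(ob["tcp_pos"][2]*1e3).round(2),"| shift tool xyz mm",d.round(1),"turn",ang.round(3),"tilt",T[2,0].round(4),"F",np.round(ob["wrist_force"],2),"w",ob["gripper_width"])
E
python3 -m jog '[[1,0,-20,40,0],[1,0,-42,45,-0.1],[1,0,-42,45,-0.1],[1,0,-35,45,-0.1],[1,0,-30,45,-0.1],[1,0,-25,45,-0.1],[1,0,-20,45,-0.1]]' 40
python3 go.py 58 58 80
```

```text
clock: 0.95
tcp_pos: [0.4639, 0.3639, 0.2318]
eef_rot: [-0.198, 1.561, 0.197]
wrist_force: [0.0, 1.6, -0.1]
gripper_width: -0.0
t 0.95 stand xy [-21.  361.8] z 231.79 | shift tool xyz mm [ 151.9 -306.3   68.9] turn 0.033 tilt -1.0 F [ 0.01  1.61 -0.14] w -7.881672543551839e-05
```

```bash
python3 -m jog '[[1,0,-40,10,0.033],[1,0,-45,10,0],[1,0,-45,10,0],[1,0,-45,10,0],[1,0,-45,10,0],[1,0,-40,10,0],[1,0,-35,9,0]]'
python3 -m jog '[[1,0,0,0,0],[1,0,0,0,0],[1,0,0,0,0]]'
python3 go.py 58 58 80
```

```text
clock: 1.65
tcp_pos: [0.5945, 0.0907, 0.2313]
eef_rot: [-0.168, 1.564, 0.168]
wrist_force: [0.9, 0.5, -0.2]
gripper_width: 0.002
clock: 1.95
tcp_pos: [0.5935, 0.0942, 0.2312]
eef_rot: [-0.169, 1.564, 0.17]
wrist_force: [-0.1, 0.1, 0.2]
gripper_width: 0.002
t 1.95 stand xy [47.  70.4] z 231.21 | shift tool xyz mm [151.2 -12.5  11.1] turn -0.002 tilt -1.0 F [-0.09  0.12  0.2 ] w 0.0018294909302861032
```

```bash
python3 -m jog '[[1,40,-12,9,0],[1,45,0,0,0],[1,45,0,0,0],[1,14,0,0,0],[1,0,0,0,0],[1,0,0,0,0],[1,0,0,0,0]]'
python3 go.py 57 57 54
python3 - <<'E'
from h import *
for n in ("wrist","scene"):
    f=optics.grab_frame(n); cv2.imwrite(f"pics/{n}1.png",f["image"][:,:,::-1])
E
```

```text
clock: 2.65
tcp_pos: [0.6064, 0.0837, 0.0896]
eef_rot: [-0.169, 1.561, 0.169]
wrist_force: [-0.0, 0.0, -0.2]
gripper_width: 0.002
t 2.65 stand xy [57.3 57.5] z 89.59 | shift tool xyz mm [35.6 -0.5 -0.4] turn -0.003 tilt -1.0 F [-0.01  0.03 -0.17] w 0.0021442180652307776
```

View pics/wrist1.png

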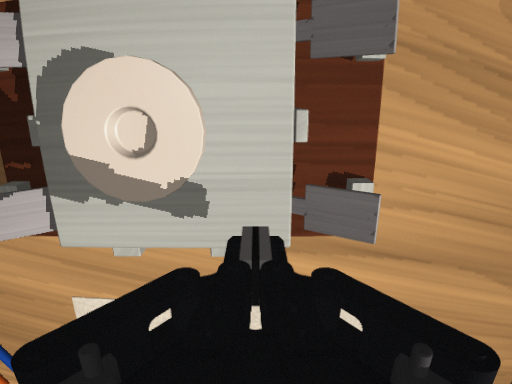

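View pics/scene1.png

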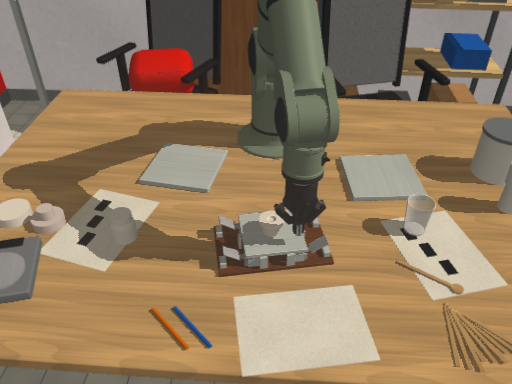

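The wrist view shows the shut fingertips at about (257,235), over the plate's far-left corner, which is at (290,247), and clear of the mould. Now I go down and press in small steps.

```bash
python3 -m jog '[[1,25,0,0,0],[1,8,0,0,0],[1,0,0,0,0],[1,0,0,0,0]]'
python3 go.py 57 57 54
python3 -m jog '[[1,2,0,0,0],[1,1,0,0,0],[1,0,0,0,0]]'
python3 go.py 57 57 54
python3 -m jog '[[1,1,0,0,0],[1,0,0,0,0]]'
python3 go.py 57 57 54
```

```text
clock: 3.15
tcp_pos: [0.6054, 0.0833, 0.0549]
eef_rot: [-0.169, 1.564, 0.169]
wrist_force: [0.4, -0.3, 0.4]
gripper_width: -0.001
t 3.15 stand xy [56.3 57.3] z 54.88 | shift tool xyz mm [ 0.9 -0.3  0.7] turn -0.003 tilt -1.0 F [ 0.4  -0.31  0.44] w -0.0009583926504446596
clock: 3.45
tcp_pos: [0.606, 0.0833, 0.0535]
eef_rot: [-0.169, 1.562, 0.169]
wrist_force: [-9.4, -0.6, 32.3]
gripper_width: -0.004
t 3.45 stand xy [56.8 57.1] z 53.53 | shift tool xyz mm [-0.5 -0.1  0.2] turn -0.004 tilt -1.0 F [-9.36 -0.63 32.3 ] w -0.0035716604616370055
clock: 3.65
tcp_pos: [0.6061, 0.0833, 0.0533]
eef_rot: [-0.168, 1.562, 0.169]
wrist_force: [-13.6, -1.7, 46.9]
gripper_width: 0.003
t 3.65 stand xy [56.9 57.1] z 53.32 | shift tool xyz mm [-0.7 -0.1  0.1] turn -0.004 tilt -1.0 F [-13.57  -1.75  46.88] w 0.0025156454431717492
```

Corner 1 is firm: 47 N with the height holding at 53.4 mm. I lift off and move to corner 4.

```bash
python3 -m jog '[[1,-4,0,0,0],[1,-40,0,0,0],[1,-30,0,-20,0],[1,0,0,-45,0],[1,0,0,-40,0],[1,0,0,-10,0],[1,0,0,0,0],[1,0,0,0,0]]'
python3 go.py -57 57 56
```

```text
clock: 4.45
tcp_pos: [0.4941, 0.0591, 0.1247]
eef_rot: [-0.169, 1.563, 0.169]
wrist_force: [0.2, -0.2, -0.3]
gripper_width: 0.001
t 4.45 stand xy [-57.7  57.8] z 124.71 | shift tool xyz mm [68.7 -0.8  0.6] turn -0.003 tilt -1.0 F [ 0.16 -0.17 -0.34] w 0.0006500521585293939
```

```bash
python3 -m jog '[[1,40,0,0,0],[1,28,-1,1,0],[1,0,0,0,0],[1,0,0,0,0]]'
python3 go.py -57 57 54
python3 -m jog '[[1,2,0,0,0],[1,0.5,0,0,0],[1,0,0,0,0]]'
python3 go.py -57 57 54
```

```text
clock: 4.85
tcp_pos: [0.495, 0.0583, 0.0555]
eef_rot: [-0.169, 1.565, 0.169]
wrist_force: [0.7, -0.5, 0.4]
gripper_width: -0.003
t 4.85 stand xy [-56.9  56.8] z 55.52 | shift tool xyz mm [ 1.5  0.2 -0.1] turn -0.003 tilt -1.0 F [ 0.75 -0.54  0.42] w -0.0026757035950957233
clock: 5.15
tcp_pos: [0.495, 0.0582, 0.054]
eef_rot: [-0.169, 1.563, 0.169]
wrist_force: [0.0, 0.6, 4.6]
gripper_width: -0.002
t 5.15 stand xy [-57.   56.7] z 54.04 | shift tool xyz mm [ 0.   0.3 -0. ] turn -0.003 tilt -1.0 F [0.01 0.6  4.64] w -0.0024879635391464416
```

```bash
python3 -m jog '[[1,0.7,0,0,0],[1,0,0,0,0]]'
python3 -m jog '[[1,0.7,0,0,0],[1,0,0,0,0]]'
python3 go.py -57 57 54
```

```text
clock: 5.35
tcp_pos: [0.495, 0.0583, 0.0538]
eef_rot: [-0.169, 1.563, 0.169]
wrist_force: [-3.4, 0.8, 18.2]
gripper_width: 0.001
clock: 5.55
tcp_pos: [0.4951, 0.0582, 0.0536]
eef_rot: [-0.169, 1.562, 0.169]
wrist_force: [-6.4, 0.1, 31.4]
gripper_width: -0.001
t 5.55 stand xy [-56.9  56.7] z 53.59 | shift tool xyz mm [-0.4  0.3 -0.1] turn -0.003 tilt -1.0 F [-6.36  0.12 31.45] w -0.0010186139387688693
```

Corner 4 is firm too: 31 N at 53.6 mm. Corner 3 is next.

```bash
python3 -m jog '[[1,-4,0,0,0],[1,-40,0,0,0],[1,-26,-20,0,0],[1,0,-45,0,0],[1,0,-40,0,0],[1,0,-10,0,0],[1,0,0,0,0],[1,0,0,0,0]]'
python3 go.py -57 -57 56
```

```text
clock: 6.35
tcp_pos: [0.5187, -0.0535, 0.1223]
eef_rot: [-0.169, 1.564, 0.17]
wrist_force: [-0.1, 0.2, -0.3]
gripper_width: -0.0
t 6.35 stand xy [-58.1 -57.5] z 122.26 | shift tool xyz mm [66.3  0.5  1.1] turn -0.003 tilt -1.0 F [-0.11  0.22 -0.26] w -0.00025977906351741964
```

```bash
python3 -m jog '[[1,40,0,0,0],[1,26,0,1,0],[1,0,0,0,0],[1,0,0,0,0]]'
python3 go.py -57 -57 54
python3 -m jog '[[1,2,0,0,0],[1,0.8,0,0,0],[1,0,0,0,0]]'
python3 -m jog '[[1,0.7,0,0,0],[1,0,0,0,0]]'
python3 go.py -57 -57 54
```

```text
clock: 6.75
tcp_pos: [0.5194, -0.0525, 0.0559]
eef_rot: [-0.17, 1.565, 0.171]
wrist_force: [0.3, -0.3, -0.2]
gripper_width: -0.001
t 6.75 stand xy [-57.1 -56.7] z 55.9 | shift tool xyz mm [ 1.9 -0.3  0.1] turn -0.001 tilt -1.0 F [ 0.31 -0.3  -0.19] w -0.0014647418739820615
clock: 7.05
tcp_pos: [0.5198, -0.0532, 0.054]
eef_rot: [-0.169, 1.564, 0.17]
wrist_force: [-1.5, 3.5, 6.3]
gripper_width: 0.003
clock: 7.25
tcp_pos: [0.5199, -0.0533, 0.0538]
eef_rot: [-0.169, 1.563, 0.17]
wrist_force: [-4.5, 2.9, 19.5]
gripper_width: 0.0
t 7.25 stand xy [-56.9 -57.5] z 53.76 | shift tool xyz mm [-0.2  0.5 -0.1] turn -0.002 tilt -1.0 F [-4.55  2.87 19.55] w 0.0004500418320555459
```

Corner 3 is firm: 20 N at 53.8 mm. Corner 2 is the last one, and it should rock.

```bash
python3 -m jog '[[1,-4,0,0,0],[1,-40,0,0,0],[1,-26,0,20,0],[1,0,0,45,0],[1,0,0,40,0],[1,0,0,10,0],[1,0,0,0,0],[1,0,0,0,0]]'
python3 go.py 58 -57 56
```

```text
clock: 8.05
tcp_pos: [0.6309, -0.0298, 0.1226]
eef_rot: [-0.169, 1.565, 0.169]
wrist_force: [0.1, -0.3, -0.5]
gripper_width: -0.003
t 8.05 stand xy [ 56.6 -58.7] z 122.55 | shift tool xyz mm [66.6  1.7  1.5] turn -0.003 tilt -1.0 F [ 0.08 -0.27 -0.53] w -0.0032243097240120967
```

```bash
python3 -m jog '[[1,40,0,0,0],[1,26,1,1,0],[1,0,0,0,0],[1,0,0,0,0]]'
python3 go.py 58 -57 54
python3 -m jog '[[1,2,0,0,0],[1,0.8,0,0,0],[1,0,0,0,0]]'
python3 -m jog '[[1,0.7,0,0,0],[1,0,0,0,0]]'
python3 go.py 58 -57 50
```

```text
clock: 8.45
tcp_pos: [0.6322, -0.0288, 0.0576]
eef_rot: [-0.169, 1.565, 0.169]
wrist_force: [-0.4, 0.0, 0.1]
gripper_width: -0.007
t 8.45 stand xy [ 58.1 -58. ] z 57.63 | shift tool xyz mm [ 3.6  1.  -0.1] turn -0.004 tilt -1.0 F [-0.35  0.    0.12] w -0.0069661234526629725
clock: 8.75
tcp_pos: [0.633, -0.0285, 0.0549]
eef_rot: [-0.169, 1.563, 0.169]
wrist_force: [0.4, -0.5, -0.7]
gripper_width: 0.002
clock: 8.95
tcp_pos: [0.6329, -0.0285, 0.0537]
eef_rot: [-0.169, 1.564, 0.169]
wrist_force: [-0.4, -0.6, 1.5]
gripper_width: 0.003
t 8.95 stand xy [ 58.9 -57.8] z 53.69 | shift tool xyz mm [ 3.7  0.8 -0.9] turn -0.003 tilt -1.0 F [-0.36 -0.56  1.51] w 0.002836668097750643
```

```bash
python3 -m jog '[[1,1,0,0,0],[1,0.7,0,0,0],[1,0,0,0,0]]'
python3 -m jog '[[1,1,0,0,0],[1,0.7,0,0,0],[1,0,0,0,0],[1,0,0,0,0]]'
python3 go.py 58 -57 50
```

```text
clock: 9.25
tcp_pos: [0.6328, -0.0285, 0.0517]
eef_rot: [-0.169, 1.564, 0.169]
wrist_force: [1.6, -0.6, 1.9]
gripper_width: -0.001
clock: 9.65
tcp_pos: [0.6327, -0.0285, 0.05]
eef_rot: [-0.169, 1.564, 0.169]
wrist_force: [1.6, -1.1, 2.7]
gripper_width: -0.003
t 9.65 stand xy [ 58.7 -57.8] z 50.01 | shift tool xyz mm [ 0.   0.8 -0.7] turn -0.003 tilt -1.0 F [ 1.58 -1.09  2.72] w -0.003260172718929376
```

Corner 2 rocks: it has gone down 4 mm at only 2.7 N. I lift off and move out over leaf 2.

```bash
python3 -m jog '[[1,-10,0,0,0],[1,-40,0,0,0],[1,0,-35,0,0],[1,0,-35,-1,0],[1,0,0,0,0],[1,0,0,0,0],[1,0,0,0,0]]'
python3 go.py 58 -127 70
python3 - <<'E'
from h import *
for n in ("wrist","scene"):
    f=optics.grab_frame(n); cv2.imwrite(f"pics/{n}2.png",f["image"][:,:,::-1])
E
```

```text
clock: 10.35
tcp_pos: [0.6464, -0.0958, 0.1001]
eef_rot: [-0.169, 1.565, 0.17]
wrist_force: [-0.6, 0.5, 0.2]
gripper_width: -0.001
t 10.35 stand xy [  57.4 -126.5] z 100.07 | shift tool xyz mm [30.1 -0.5  0.6] turn -0.002 tilt -1.0 F [-0.6   0.49  0.2 ] w -0.0006793481700079435
```

View pics/wrist2.png

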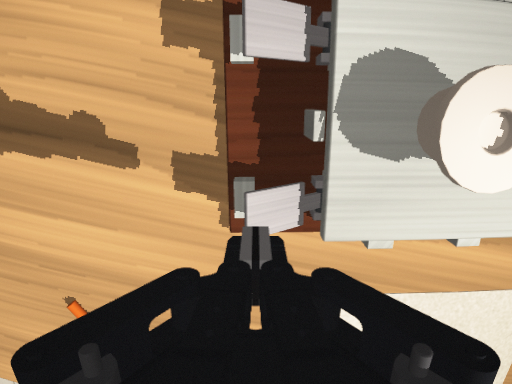

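The wrist view shows leaf 2 at about x 245–303 and y 185–230, with the fingertips at (257,235). I project the touch point into the picture to check the alignment.

Run:
```python
from h import *
f=optics.grab_frame("wrist"); ob=readout.get_obs(); p=ob["tcp_pos"]; T=R.from_rotvec(ob["eef_rot"]).as_matrix()
for z in (.1,.063,.056):
    print(z,proj(f,[[p[0],p[1],z]]).round(0))
print("finger footprint at .06",proj(f,[[*(p+T[:,1]*a+T[:,2]*b)[:2],.06] for a in(-.0145,.0145) for b in(-.011,.011)]).round(0).tolist())
px=[(245,193),(299,183),(303,217),(249,231)]
for z in (.06,): print(ray(f,px,z).round(4))
```

```text
0.1 [[256. 244.]]
0.063 [[256. 218.]]
0.056 [[256. 214.]]
finger footprint at .06 [[234.0, 200.0], [234.0, 231.0], [278.0, 200.0], [277.0, 231.0]]
[[ 0.6325 -0.1062  0.06  ]
 [ 0.6185 -0.0738  0.06  ]
 [ 0.6406 -0.0652  0.06  ]
 [ 0.6581 -0.098   0.06  ]]
```

The touch point lands on the leaf, about 7 mm inside its outer end. I press down now.

```bash
python3 -m jog '[[1,25,-1,-2,0],[1,8,0,0,0],[1,0,0,0,0]]'
python3 -m jog '[[1,4,0,0,0],[1,4,0,0,0],[1,4,0,0,0]]'
python3 go.py 57 -129 26
python3 -m jog '[[1,4,-1,0,0],[1,4,0,0,0],[1,4,-1,0,0]]'
python3 go.py 57 -129 26
```

```text
clock: 10.8
tcp_pos: [0.6441, -0.0978, 0.0659]
eef_rot: [-0.169, 1.567, 0.17]
wrist_force: [0.5, 0.3, -0.4]
gripper_width: -0.001
clock: 11.1
tcp_pos: [0.6461, -0.0998, 0.0563]
eef_rot: [-0.17, 1.562, 0.167]
wrist_force: [0.3, -3.7, 9.6]
gripper_width: 0.006
t 11.1 stand xy [  56.3 -130.3] z 56.31 | shift tool xyz mm [30.3  1.4  0.6] turn -0.004 tilt -1.0 F [ 0.32 -3.69  9.6 ] w 0.006100514724875
clock: 11.4
tcp_pos: [0.6465, -0.1008, 0.0441]
eef_rot: [-0.169, 1.562, 0.168]
wrist_force: [0.8, -1.5, 8.3]
gripper_width: 0.004
t 11.4 stand xy [  56.4 -131.4] z 44.09 | shift tool xyz mm [18.1  2.4  0.5] turn -0.004 tilt -1.0 F [ 0.82 -1.5   8.3 ] w 0.0036004509648027874
```

```bash
python3 -m jog '[[1,4,1,0,0],[1,4,0,0,0],[1,3,0,0,0],[1,0,0,0,0]]'
python3 go.py 57 -129 26
python3 -m jog '[[1,3,0,0,0],[1,3,0,0,0],[1,0,0,0,0]]'
python3 go.py 57 -129 26
```

```text
clock: 11.8
tcp_pos: [0.646, -0.0999, 0.0327]
eef_rot: [-0.169, 1.562, 0.168]
wrist_force: [0.1, -1.6, 2.3]
gripper_width: 0.002
t 11.8 stand xy [  56.2 -130.4] z 32.72 | shift tool xyz mm [6.7 1.4 0.8] turn -0.004 tilt -1.0 F [ 0.13 -1.57  2.29] w 0.0022777097963477128
clock: 12.1
tcp_pos: [0.646, -0.1002, 0.0267]
eef_rot: [-0.169, 1.562, 0.168]
wrist_force: [0.3, -1.5, 2.8]
gripper_width: 0.005
t 12.1 stand xy [  56.1 -130.6] z 26.67 | shift tool xyz mm [0.7 1.6 0.9] turn -0.004 tilt -1.0 F [ 0.3  -1.52  2.82] w 0.00457808596581254
```

```bash
python3 -m jog '[[1,1,0,0,0],[1,0.5,0,0,0],[1,0,0,0,0]]'
python3 -m jog '[[1,0.7,0,0,0],[1,0,0,0,0],[1,0,0,0,0]]'
python3 go.py 57 -129 26
```

```text
clock: 12.4
tcp_pos: [0.646, -0.1, 0.0255]
eef_rot: [-0.169, 1.562, 0.168]
wrist_force: [0.3, -3.7, 8.4]
gripper_width: -0.002
clock: 12.7
tcp_pos: [0.6461, -0.1001, 0.0252]
eef_rot: [-0.169, 1.562, 0.168]
wrist_force: [-2.0, -3.3, 15.5]
gripper_width: -0.003
t 12.7 stand xy [  56.2 -130.6] z 25.23 | shift tool xyz mm [-0.8  1.6  0.8] turn -0.004 tilt -1.0 F [-2.02 -3.3  15.46] w -0.00262005944652145
```

The leaf is on its stop, with force rising to 15 N at 25.2 mm. I lift straight off, move clear and check.

```bash
python3 -m jog '[[1,-6,0,0,0],[1,-40,0,0,0],[1,-50,0,0,0],[1,-30,0,0,0],[1,0,-40,0,0],[1,0,-40,0,0],[1,0,-40,0,0],[1,0,0,0,0]]'
python3 -m jog '[[1,0,-30,-30,0],[1,0,-30,-30,0],[1,0,-30,-30,0],[1,0,0,0,0],[1,0,0,0,0],[1,0,0,0,0]]'
python3 - <<'E'
from h import *
f=optics.grab_frame("top"); i=f["image"][:,:,::-1]; cv2.imwrite("pics/top3.png",i)
cv2.imwrite("pics/topz3.png",cv2.resize(i[110:200,185:300],None,fx=6.5,fy=6.5,interpolation=cv2.INTER_CUBIC))
i=optics.grab_frame("scene")["image"][:,:,::-1]; cv2.imwrite("pics/scene3.png",i)
cv2.imwrite("pics/scenez3.png",cv2.resize(i[195:280,205:340],None,fx=5.8,fy=5.8,interpolation=cv2.INTER_CUBIC))
E
```

```text
clock: 13.5
tcp_pos: [0.6702, -0.2232, 0.1498]
eef_rot: [-0.167, 1.565, 0.162]
wrist_force: [-0.6, 0.3, -0.9]
gripper_width: 0.005
clock: 14.1
tcp_pos: [0.6027, -0.3225, 0.1499]
eef_rot: [-0.169, 1.564, 0.17]
wrist_force: [0.3, 0.7, 0.8]
gripper_width: 0.0
```

View pics/topz3.png

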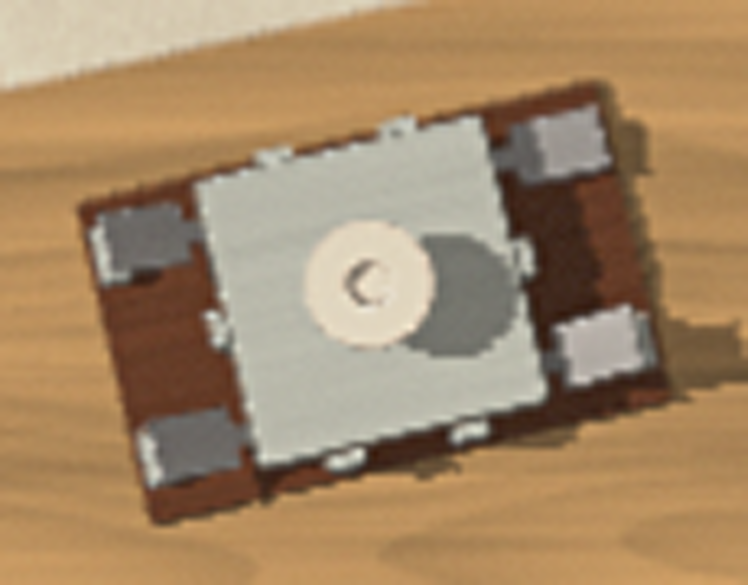

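View pics/scenez3.png

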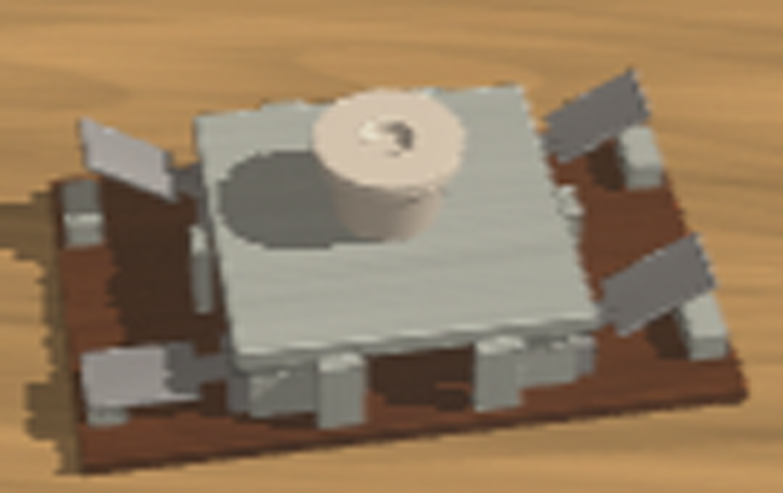

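View pics/top3.png

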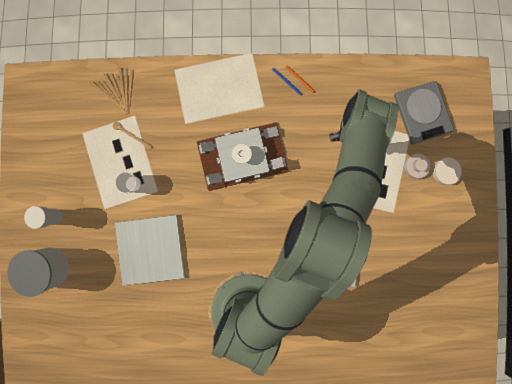

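Leaf 2 now lies flat (scene crop at (140,375)) and the other three leaves are still up. The plate and mould are where they were. The arm hides the jar in the top view, so I check it in the scene view.

```bash
python3 -m jog '[[1,-30,0,0,0],[1,-30,0,0,0],[1,0,0,0,0],[1,0,0,0,0]]'; python3 go.py 0 0 0
```

```text
clock: 14.6
tcp_pos: [0.6027, -0.323, 0.2102]
eef_rot: [-0.17, 1.563, 0.17]
wrist_force: [0.1, 0.2, -0.5]
gripper_width: -0.001
t 14.6 stand xy [ -34.5 -338.8] z 210.21 | shift tool xyz mm [210.1 338.9  33.6] turn -0.002 tilt -1.0 F [ 0.08  0.18 -0.51] w -0.0014100355363426541
```

View pics/scene3.png

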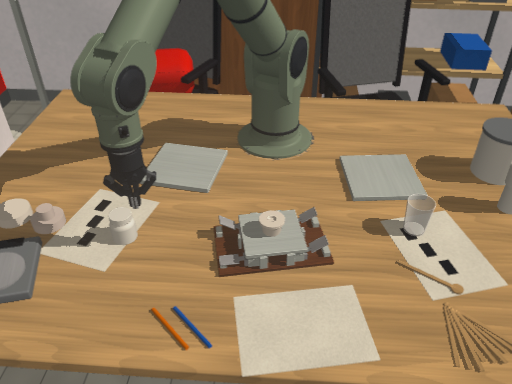

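The jar at (122,226), the cup at (418,215) and the spatula at (430,277) are all where they started. The gripper is free in the air, so I hand in.

```bash
python3 -c "
from station import ticket
print(ticket.hand_in())"
```

```text
the job is handed in; nothing more can be done
None
```

Corner 2, the far right one, is the rocking corner. Its shim leaf is now pressed flat, and the job was handed in at about 14.6 s of the 54 s allowed.

- **Finding the corner:** With shut fingertips, corners 1, 4 and 3 held firm at 47, 31 and 20 N, with the fingertips stopping at about 53.3–53.8 mm. The 47 N on corner 1 was harder than I meant to press. Corner 2 sank to 50.0 mm at only 2.7 N.
- **Pressing the leaf:** I pressed leaf 2 until it hit its stop, where the force rose to 15 N at 25.2 mm, then lifted straight off.
- **Last checks:** The pictures showed leaf 2 flat and leaves 1, 3 and 4 still up. By eye, the plate looked level and unshifted, and the mould, cup, jar and spatula were where they started. The gripper hung free, with the wrist force back near 0. I did not measure the final plate height or leaf angles. None of these checks failed or disagreed.

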